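Find the pitch-gauge leaf that fits a book-press spindle

TASK

Find which of the three gauge leaves fits the thread of the book-press spindle that lies to the right of the leaf rack: try them one after another, setting the teeth gently on top of the thread, mid-length and along its axis, and feeling along it until one drops fully home. Leave that leaf sitting fully home and upright in the thread for the workshop, with the other two standing in the rack; do not disturb the other things on the desk.

Things in the scene. Friction and masses are not known exactly. Their poses are not given: they have to be found in the camera images.
- cradle_a: wooden cradle (74 x 200 mm) with a steel book-press spindle lying along its y axis in two V-rests; fixed, on the desk. One of two, with threads of different spacing; the one right of the rack (y below 0.1 m) is to be worked on, the one left of the rack is a spare to leave alone. Origin at the centre of the underside, z up.
- cradle_a_crest (a point): mid-length of the thread, on top of its crests, 55 mm above the origin. Thread 38 mm across, spacing 10 or 12, 4.5 deep, 60 degree flanks, at least 34 mm of it each way along y; nothing near is higher. Where its grooves lie along y is not told and varies by a whole spacing. The spindle does not give. Leaf and thread bruise above 40 N (a push of 18 N, wedged): use 3 to 6 N.
- cradle_b: wooden cradle (74 x 200 mm) with a steel book-press spindle lying along its y axis in two V-rests; fixed, on the desk. One of two, with threads of different spacing; the one right of the rack (y below 0.1 m) is to be worked on, the one left of the rack is a spare to leave alone. Origin at the centre of the underside, z up.
- cradle_b_crest (a point): mid-length of the thread, on top of its crests, 55 mm above the origin. Thread 38 mm across, spacing 10 or 12, 4.5 deep, 60 degree flanks, at least 34 mm of it each way along y; nothing near is higher. Where its grooves lie along y is not told and varies by a whole spacing. The spindle does not give. Leaf and thread bruise above 40 N (a push of 18 N, wedged): use 3 to 6 N.
- rack: wooden leaf rack, 184 (x) x 94 (y) x 14 mm high, fixed, on the desk, with three pockets 32 wide (x), 70 long (y), centred at x = -62, 0 and +62, y = 0, floors at z = 6 mm, in which the leaves stand. Origin at the centre of its underside, z up. Any pocket will do for a leaf put back.
- leaf_a: gauge leaf, about 0.1 kg: steel comb 66 mm long (y) whose 28 wide foot straddles the spindle (underside an inverted V of 120 degrees with teeth 4 deep), 6 mm web, wooden grip 12 thick (x), 50 long, z 28 to 54: grip it there across x. Origin mid-length under the foot, z up. The three differ only in tooth spacing (9 to 12); which one fits and in which pocket it starts vary.
- leaf_a_front (a point): apex of the V at the roots of leaf_a's teeth, at y -30, z 12.7 mm of the leaf. Fully home it is 3 mm above the crests (leaf origin 45.2 mm above the cradle's), at both ends alike.
- leaf_a_back (a point): the same point at y +30 mm. A leaf that fits has 0.75 mm play each way along y; off its groove it rides up the flanks, 4.6 mm at most. A leaf that does not fit stays 4 to 5 mm high wherever it is tried. Let go, a fitting leaf stays seated by itself.
- leaf_b: gauge leaf, about 0.1 kg: steel comb 66 mm long (y) whose 28 wide foot straddles the spindle (underside an inverted V of 120 degrees with teeth 4 deep), 6 mm web, wooden grip 12 thick (x), 50 long, z 28 to 54: grip it there across x. Origin mid-length under the foot, z up. The three differ only in tooth spacing (9 to 12); which one fits and in which pocket it starts vary.
- leaf_b_front (a point): apex of the V at the roots of leaf_b's teeth, at y -30, z 12.7 mm of the leaf. Fully home it is 3 mm above the crests (leaf origin 45.2 mm above the cradle's), at both ends alike.
- leaf_b_back (a point): the same point at y +30 mm. A leaf that fits has 0.75 mm play each way along y; off its groove it rides up the flanks, 4.6 mm at most. A leaf that does not fit stays 4 to 5 mm high wherever it is tried. Let go, a fitting leaf stays seated by itself.
- leaf_c: gauge leaf, about 0.1 kg: steel comb 66 mm long (y) whose 28 wide foot straddles the spindle (underside an inverted V of 120 degrees with teeth 4 deep), 6 mm web, wooden grip 12 thick (x), 50 long, z 28 to 54: grip it there across x. Origin mid-length under the foot, z up. The three differ only in tooth spacing (9 to 12); which one fits and in which pocket it starts vary.
- leaf_c_front (a point): apex of the V at the roots of leaf_c's teeth, at y -30, z 12.7 mm of the leaf. Fully home it is 3 mm above the crests (leaf origin 45.2 mm above the cradle's), at both ends alike.
- leaf_c_back (a point): the same point at y +30 mm. A leaf that fits has 0.75 mm play each way along y; off its groove it rides up the flanks, 4.6 mm at most. A leaf that does not fit stays 4 to 5 mm high wherever it is tried. Let go, a fitting leaf stays seated by itself.
- magnifier: hand lens with wooden handle, 86 x 189 x 17, lying right front, near the robot. Bystander: leave it where it is.
- mouse: grey computer mouse, 111 x 60 x 36, beyond the work. Bystander: leave it where it is.
- glasses_case: dark spectacle case, 58 x 155 x 36, left front, near the robot. Bystander: leave it where it is.
Mind the look-alikes: they are no part of the job. Leave any blue or purple look-alike of the leaf_a alone.

How it is judged:
At the end, for the whole second after the job is handed in: One leaf sits by itself, at rest, fully home in the thread of the spindle right of the rack (both ends within 1.5 mm of fully home, centre within 16 mm of mid-thread, within 0.25 rad of upright), which only the fitting leaf can; the other two stand at rest and upright in pockets of the rack (((world y of cradle_a below 0.1 m and z of each of leaf_a_front, leaf_a_back in the frame of cradle_a below 0.0594 m and x of leaf_a_front in the frame of cradle_a between -0.006 and 0.006 m and x of leaf_a_back in the frame of cradle_a between -0.006 and 0.006 m and y of leaf_a in the frame of cradle_a between -0.016 and 0.016 m) or (world y of cradle_a below 0.1 m and z of each of leaf_b_front, leaf_b_back in the frame of cradle_a below 0.0594 m and x of leaf_b_front in the frame of cradle_a between -0.006 and 0.006 m and x of leaf_b_back in the frame of cradle_a between -0.006 and 0.006 m and y of leaf_b in the frame of cradle_a between -0.016 and 0.016 m) or (world y of cradle_a below 0.1 m and z of each of leaf_c_front, leaf_c_back in the frame of cradle_a below 0.0594 m and x of leaf_c_front in the frame of cradle_a between -0.006 and 0.006 m and x of leaf_c_back in the frame of cradle_a between -0.006 and 0.006 m and y of leaf_c in the frame of cradle_a between -0.016 and 0.016 m) or (world y of cradle_b below 0.1 m and z of each of leaf_a_front, leaf_a_back in the frame of cradle_b below 0.0594 m and x of leaf_a_front in the frame of cradle_b between -0.006 and 0.006 m and x of leaf_a_back in the frame of cradle_b between -0.006 and 0.006 m and y of leaf_a in the frame of cradle_b between -0.016 and 0.016 m) or (world y of cradle_b below 0.1 m and z of each of leaf_b_front, leaf_b_back in the frame of cradle_b below 0.0594 m and x of leaf_b_front in the frame of cradle_b between -0.006 and 0.006 m and x of leaf_b_back in the frame of cradle_b between -0.006 and 0.006 m and y of leaf_b in the frame of cradle_b between -0.016 and 0.016 m) or (world y of cradle_b below 0.1 m and z of each of leaf_c_front, leaf_c_back in the frame of cradle_b below 0.0594 m and x of leaf_c_front in the frame of cradle_b between -0.006 and 0.006 m and x of leaf_c_back in the frame of cradle_b between -0.006 and 0.006 m and y of leaf_c in the frame of cradle_b between -0.016 and 0.016 m)) and (((z of leaf_b in the frame of rack below 0.0095 m and x of leaf_b in the frame of rack between -0.075 and 0.075 m and y of leaf_b in the frame of rack between -0.01 and 0.01 m) and (z of leaf_c in the frame of rack below 0.0095 m and x of leaf_c in the frame of rack between -0.075 and 0.075 m and y of leaf_c in the frame of rack between -0.01 and 0.01 m)) or ((z of leaf_a in the frame of rack below 0.0095 m and x of leaf_a in the frame of rack between -0.075 and 0.075 m and y of leaf_a in the frame of rack between -0.01 and 0.01 m) and (z of leaf_c in the frame of rack below 0.0095 m and x of leaf_c in the frame of rack between -0.075 and 0.075 m and y of leaf_c in the frame of rack between -0.01 and 0.01 m)) or ((z of leaf_a in the frame of rack below 0.0095 m and x of leaf_a in the frame of rack between -0.075 and 0.075 m and y of leaf_a in the frame of rack between -0.01 and 0.01 m) and (z of leaf_b in the frame of rack below 0.0095 m and x of leaf_b in the frame of rack between -0.075 and 0.075 m and y of leaf_b in the frame of rack between -0.01 and 0.01 m))) and angle between each of leaf_a, leaf_b, leaf_c's own z axis and vertical below 0.25 rad and linear speed of each of leaf_a, leaf_b, leaf_c below 0.02 m/s); the robot touches nothing.
It fails at once if a leaf is pressed against a spindle or cradle with more than 40 N (contact force between any of leaf_a, leaf_b, leaf_c and cradle_a above 40 N or contact force between any of leaf_a, leaf_b, leaf_c and cradle_b above 40 N).
It fails at once if a bystander is moved by more than 2 cm (distance of any of magnifier, mouse, glasses_case from where it was at the start of the episode above 0.02 m).
It also fails if it takes over 72 s, if anything falls off the work surface, if the arm or the gripper's body presses on something with over 40 N, if the wrist force passes 120 N, or if a joint passes its speed limit or range.

ROBOT

A 6-joint arm with a two-finger parallel gripper is mounted at the origin on the work surface; the furniture and walls round the work are solid. World frame = base frame: x ahead of the robot, y to its left, z up, the work surface at z = 0. Lengths are in m, angles in rad, forces in N, time in s.
With the tool pointing down it reaches from about 0.425 to 0.95 m from the base axis. Payload 3.5 kg.
Tool frame: the origin (TCP) lies midway between the tips of the shut fingers; the grasp point (between the pads) lies 19 mm behind it; z points along the fingers, y is the line along which they close (so a half turn about z gives the same grasp; the last joint's range is limited). The gripper opens to 85 mm and grips with 20 to 120 N. Pads are 22 mm wide; open, the fingers measure 114 mm over their backs; the gripper's body (76 mm by 85 mm) begins 54 mm behind the grasp point. The pads swing forward as they close: fully open they stand 13 mm farther back than shut.
Start: joints at [1.083, 0.286, 1.577, -0, 1.279, -0.15], TCP at [0.224, 0.637, 0.231] pointing down, gripper open.
Joint ranges: [-2.77, 2.77], [-0.9, 2.22], [0.21, 2.48], [-1.53, 4.67], [0.24, 2.81], [-2.84, 2.84]. Speed limits (rad/s): [2.79, 2.79, 3.14, 3.14, 3.14, 3.14].

INTERFACE

Orientations are given as [roll, pitch, yaw] about the fixed x, y, z axes, in that order (R = Rz(yaw) Ry(pitch) Rx(roll)).
In Python, from bench import r, eyes gives the robot as it stands. The module is installed in compiled form; this text tells all that it offers.
- The arm moves only by the tool drive_tool, never from a script. Its argument "motion" is a list of rows, each an object of numbers: "dx", "dy", "dz": the shift along the world's x, y, z scaled (see below); "rx", "ry", "rz": the turn, a rotation vector about the world's x, y, z scaled (see below). A call has 1 to 5 rows; each row shifts and turns the commanded pose from where the row before left it; what a row does not reach is not made up. The controller multiplies each number of a shift by 30 cm and each number of a turn by 2 rad. A row lasts 1/8 s, in which the tool goes at most 62.5 mm and 10.7 degrees, less where a joint would pass 70% of its speed; a pose out of reach is approached as far as the arm can. A call with a number of a shift or a turn outside -1 to 1 is refused whole. A call with a gripper value outside its range is refused whole. "gripper" is the closure, from -1 (fully open) to 1 (shut), set as the call begins (left out, the last holds). The fingers move at their own pace and stop on an object; "force" is the grip in N (left out, the last holds). Time passes only in rows, so rows that do not move let the fingers close. It gives the time, the measured TCP pose, the force, the opening and the grip force at its end, in the units of the state.
- r.sense(): the state, without advancing time (a new reading comes with each control period).
- eyes.capture(name): name is "scene" or "top"; returns a dict with "pixels" (420x560x3 uint8, blue, green, red), "fovy" (degrees; the focal length in pixels is half the picture's height over the tangent of half this angle, whatever the lens; pixels are square), "cx", "cy" (the principal point, pixels), "R" (3x3) and "t" (3): a world point X has camera coordinates R X + t. Camera axes: x right, y down, z forward; pixel columns grow to the right and rows downward; lengths in m; the calibration is good to about 2 mm. A picture is of the moment at which its call begins. There is no depth.
- r.close_job(): hands the job in; it is judged then, once.
The state is a dict: "t": time; "joint_positions": joint angles; "dq": joint speeds; "joint_efforts": joint torques, N m; "ee_pos": TCP position; "orientation": TCP orientation; "ft_force": force on the tool from outside, world axes, zero at the start; "wrist_torque": the same for the moment, N m; "width": opening from 0.0 (shut) to 1.0 (fully open); "finger_force": force on a finger pad.
Only numpy, scipy, OpenCV 4.12 (cv2) and the standard library are available. Lean on these libraries where they do the work, as an engineer would, in place of code of your own. Each camera call takes 0.05 s, during which the arm holds its last target. There are 200 camera calls.

## Working session

There is one attempt and no reset: what is moved stays moved. The work goes in short steps, Python scripts to look and compute and a tool call to move; the robot and the scene stay as the last step left them, time stands still between calls to the robot, and variables do not carry over. Pictures are saved under pics/ and viewed, at most 10 in all, crops included, and the job is handed in when it is done.

Besides the shell and the picture viewer there is one more tool, called after ">>>" in YAML: its name, and indented under it one key for each argument. drive_tool: Moves the arm, as the interface text tells. Shifts and turns lie within -1 to 1; 1 stands for 30 cm of shift or 2 rad of turn. Its arguments: {"type":"object","properties":{"motion":{"type":"array"},"gripper":{"type":"number"},"force":{"type":"number"}},"required":["motion"]}

```bash
mkdir -p pics; cat > h.py <<'E'
import numpy as np, cv2
from bench import r, eyes
def cam(n):
    c=eyes.capture(n); R=np.array(c["R"]);t=np.array(c["t"]);f=210/np.tan(np.radians(c["fovy"])/2)
    return c,np.array(c["pixels"]),R,t,f
def unproj(c,R,t,f,u,v,z):
    d=R.T@np.array([(u-c["cx"])/f,(v-c["cy"])/f,1]); o=-R.T@t
    return o+d*(z-o[2])/d[2]
def proj(c,R,t,f,X):
    p=R@np.array(X)+t; return [c["cx"]+f*p[0]/p[2],c["cy"]+f*p[1]/p[2]]
E
python3 - <<'E'
from h import *
for n in ["scene","top"]:
    c,p,R,t,f=cam(n); cv2.imwrite(f"pics/{n}0.png",p); print(n,f,c["cx"],c["cy"],(-R.T@t).round(3),R.round(3).tolist())
print(r.sense())
E
```

```text
scene 461.3020933553763 273.7594391181853 213.1043429534665 [-0.236 -0.794  0.752] [[0.759, -0.652, 0.003], [-0.34, -0.4, -0.851], [0.556, 0.645, -0.525]]
top 462.56419971170726 273.6216288201219 213.6515074272238 [0.347 0.068 1.117] [[-0.009, -1.0, -0.011], [-0.983, 0.011, -0.185], [0.185, 0.009, -0.983]]
{'t': 0.1, 'joint_positions': array([ 1.08298954e+00,  2.87112184e-01,  1.57799182e+00,  2.12624988e-05,
        1.27859470e+00, -1.49978360e-01]), 'dq': array([ 0.00090632, -0.00049669, -0.00269292,  0.00025709, -0.0007972 ,
       -0.00014861]), 'joint_efforts': array([ 1.10632331e-05, -4.07294834e+01, -2.93699938e+01, -1.91117979e-04,
        3.43203115e-03,  2.70679624e-05]), 'ee_pos': array([0.22340243, 0.6363497 , 0.23008308]), 'orientation': array([-3.13951328e+00, -3.34799337e-04,  2.80375773e+00]), 'ft_force': array([-0.21659112,  0.1216933 ,  0.63589495]), 'wrist_torque': array([-0.02802915, -0.0104941 ,  0.00359887]), 'finger_force': 0.0, 'width': 0.9991119834822739}
```

View pics/scene0.png

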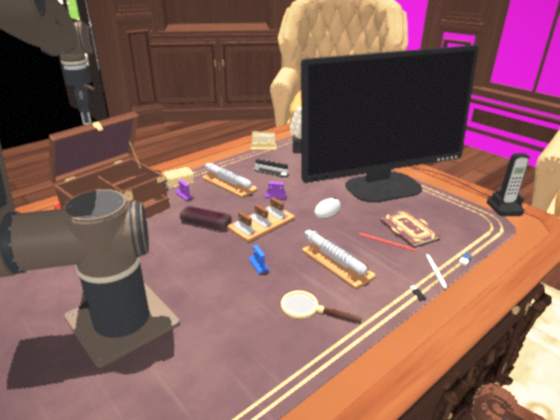

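View pics/top0.png

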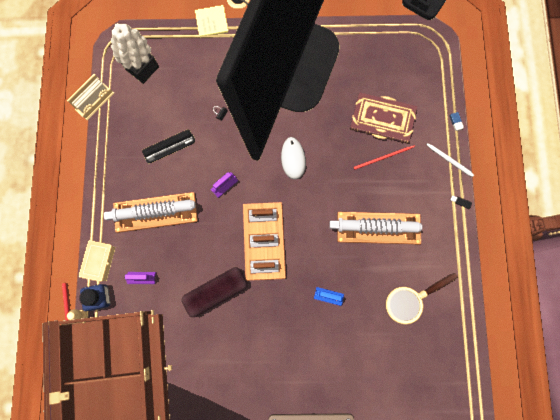

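The scene view shows a three-leaf rack near (262,220) and the working spindle near (340,257).

Things that could be taken for a leaf, in top-view pixels:
- Brown-gripped leaves standing in the rack: (263,215), (264,240) and (266,266). These match the description, so I choose these.
- Look-alikes to leave alone: blue (329,296), purple (224,184) and purple (141,278).

The spindle to work on is at (380,227). The spare is at (152,211).

```bash
python3 - <<'E'
from h import *
c,p,R,t,f=cam("top")
cr=p[190:300,225:435]; cv2.imwrite("pics/crop1.png",cv2.resize(cr,None,fx=3.8,fy=3.8,interpolation=cv2.INTER_CUBIC))
hsv=cv2.cvtColor(p,cv2.COLOR_BGR2HSV)
m=((hsv[...,0]>6)&(hsv[...,0]<25)&(hsv[...,1]>110)&(hsv[...,2]>130)).astype(np.uint8)*255
for nm,(a,b,u,v),z in [("rack",(195,290,235,295),.014),("cr",(200,255,320,432),.02)]:
    mm=np.zeros_like(m); mm[a:b,u:v]=m[a:b,u:v]
    pts=cv2.findNonZero(mm); P=np.array([unproj(c,R,t,f,x,y,z)[:2] for x,y in pts[:,0]],np.float32)
    print(nm,len(P),cv2.minAreaRect(P),P.min(0),P.max(0))
    cv2.imwrite(f"/tmp/{nm}.png",mm)
E
```

```text
rack 2268 ((0.4902258515357971, 0.10301946103572845), (0.18670257925987244, 0.09627553075551987), 2.0254762172698975) [0.3959253  0.05229635] [0.5840444  0.15244792]
cr 1410 ((0.5175866484642029, -0.1734461784362793), (0.19990745186805725, 0.07579546421766281), 87.77608489990234) [ 0.47664174 -0.27406502] [ 0.5586087 -0.0724922]
```

View pics/crop1.png

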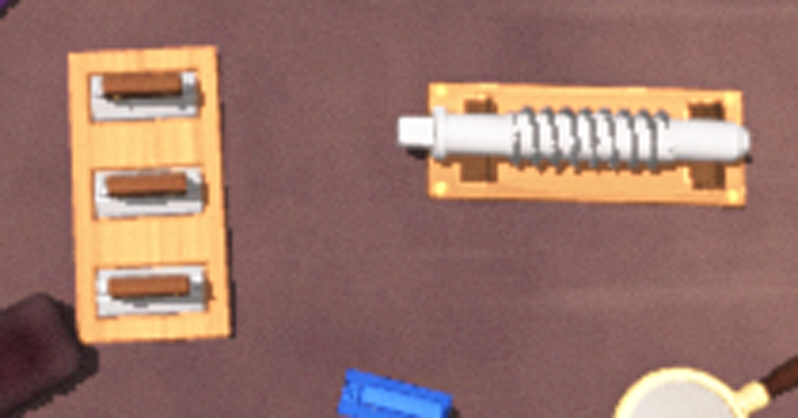

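The close crop confirms it. Three brown-gripped leaves stand in the rack, in crop rows 90, 190 and 290. The thread spans crop x 515–668 at row 139, and the blue look-alike lies below. Next I compute the exact geometry.

```bash
python3 - <<'E'
from h import *
c,p,R,t,f=cam("top"); s,q,R2,t2,f2=cam("scene")
hsv=cv2.cvtColor(p,cv2.COLOR_BGR2HSV)
# leaf grips (dark brown tops at z=.060)
for k,(a,b) in enumerate([(205,224),(230,249),(256,276)]):
    sub=hsv[a:b,245:284]; m=((sub[...,0]<14)&(sub[...,1]>110)&(sub[...,2]<150))
    ys,xs=np.nonzero(m); print("leaf",k,len(xs),unproj(c,R,t,f,245+xs.mean(),a+ys.mean(),.055).round(4))
rk=np.array([.4902,.1030]);a=np.radians(2.03)
for d in (.062,0,-.062): print("pocket",rk+d*np.array([np.cos(a),np.sin(a)]))
g=hsv[195:260,325:428]; m=((g[...,1]<60)&(g[...,2]>90)); m[:,:35]=0;m[:,75:]=0
ys,xs=np.nonzero(m); print("thread px",325+xs.mean(),195+ys.mean(),ys.min()+195,ys.max()+195)
for v in (ys.min()+195,ys.max()+196): print(unproj(c,R,t,f,380.5,v,.036).round(4))
for col in (365,372,380,388,396):
    yy=np.nonzero(m[:,col-325])[0]+195
    print(col,yy.min(),yy.max(),unproj(c,R,t,f,col+.5,(yy.min()+yy.max()+1)/2,.036).round(4))
# row profile
gray=cv2.cvtColor(p,cv2.COLOR_BGR2GRAY)
print(gray[224:229,355:405].mean(0).round().astype(int).tolist())
# monitor corner triangulation
def ray(c,R,t,f,u,v): return -R.T@t, R.T@np.array([(u-c["cx"])/f,(v-c["cy"])/f,1])
for A,B in [((257,157),(305,178)),((222,75),(303,60)),((257,157),(303,60))]:
    o1,d1=ray(c,R,t,f,*A);o2,d2=ray(s,R2,t2,f2,*B)
    l=np.linalg.lstsq(np.c_[d1,-d2],o2-o1,rcond=None)[0]; X1=o1+l[0]*d1;X2=o2+l[1]*d2; print("mon",X1.round(3),X2.round(3))
E
```

```text
leaf 0 44 [0.547  0.0895 0.055 ]
leaf 1 35 [0.486  0.0967 0.055 ]
leaf 2 29 [0.4238 0.0901 0.055 ]
pocket [0.55216109 0.10519621]
pocket [0.4902 0.103 ]
pocket [0.42823891 0.10080379]
thread px 379.57471264367814 225.68007662835248 219 233
[ 0.5351 -0.1751  0.036 ]
[ 0.4993 -0.1732  0.036 ]
365 220 232 [ 0.5176 -0.1388  0.036 ]
372 220 231 [ 0.5186 -0.1554  0.036 ]
380 220 232 [ 0.5172 -0.1741  0.036 ]
388 219 231 [ 0.5194 -0.1931  0.036 ]
396 221 233 [ 0.5144 -0.2117  0.036 ]
[245, 245, 246, 247, 238, 202, 164, 237, 243, 244, 166, 144, 239, 245, 245, 187, 152, 239, 246, 246, 206, 152, 192, 245, 248, 176, 140, 211, 246, 248, 217, 167, 243, 247, 248, 247, 173, 176, 244, 249, 249, 169, 147, 245, 248, 246, 245, 244, 245, 246]
mon [0.674 0.115 0.091] [0.675 0.114 0.091]
mon [0.697 0.154 0.442] [0.691 0.159 0.439]
mon [0.556 0.098 0.46 ] [0.597 0.062 0.471]
```

>>> drive_tool:
  motion:
    - {"dz": 0.2,"rz": -0.09}
    - {"dz": 0.13,"dx": 0.1,"rz": -0.09}
    - {"dx": 0.2,"rz": -0.09}
    - {"dx": 0.2,"rz": -0.09}
    - {"dx": 0.1,"dy": -0.15,"rz": -0.09}
  gripper: 0
  force: 40

```text
invalid input at $.motion[0]: expected keys dx, dy, dz, rx, ry, rz
```

>>> drive_tool:
  motion:
    - {"dx": 0,"dy": 0,"dz": 0.2,"rx": 0,"ry": 0,"rz": -0.085}
    - {"dx": 0.1,"dy": 0,"dz": 0.13,"rx": 0,"ry": 0,"rz": -0.085}
    - {"dx": 0.2,"dy": 0,"dz": 0,"rx": 0,"ry": 0,"rz": -0.085}
    - {"dx": 0.2,"dy": 0,"dz": 0,"rx": 0,"ry": 0,"rz": -0.085}
    - {"dx": 0.12,"dy": -0.15,"dz": 0,"rx": 0,"ry": 0,"rz": -0.085}
  gripper: 0
  force: 40

```text
t: 0.88
ee_pos: [0.4121, 0.592, 0.3265]
orientation: [-3.138, 0.002, 1.948]
ft_force: [0.6, -0.5, 0.2]
width: 0.502
finger_force: 0.0
```

>>> drive_tool:
  motion:
    - {"dx": 0.1,"dy": -0.18,"dz": 0,"rx": 0,"ry": 0,"rz": -0.085}
    - {"dx": 0.1,"dy": -0.18,"dz": 0,"rx": 0,"ry": 0,"rz": -0.085}
    - {"dx": 0.1,"dy": -0.18,"dz": 0,"rx": 0,"ry": 0,"rz": 0}
    - {"dx": 0.1,"dy": -0.18,"dz": 0,"rx": 0,"ry": 0,"rz": 0}
    - {"dx": 0,"dy": -0.2,"dz": 0,"rx": 0,"ry": 0,"rz": 0}

```text
t: 1.5
ee_pos: [0.5311, 0.3135, 0.3296]
orientation: [-3.141, 0.0, 1.613]
ft_force: [0.6, -0.5, 1.3]
width: 0.497
finger_force: 0.0
```

>>> drive_tool:
  motion:
    - {"dx": 0.03,"dy": -0.2,"dz": 0,"rx": 0,"ry": 0,"rz": 0}
    - {"dx": 0,"dy": -0.2,"dz": 0,"rx": 0,"ry": 0,"rz": 0}
    - {"dx": 0,"dy": -0.15,"dz": -0.13,"rx": 0,"ry": 0,"rz": 0}
    - {"dx": 0,"dy": 0,"dz": -0.2,"rx": 0,"ry": 0,"rz": 0}
    - {"dx": 0,"dy": 0,"dz": -0.2,"rx": 0,"ry": 0,"rz": 0}

```text
t: 2.12
ee_pos: [0.5389, 0.1499, 0.1704]
orientation: [3.139, -0.0, 1.612]
ft_force: [-0.4, 0.5, 0.8]
width: 0.501
finger_force: 0.0
```

>>> drive_tool:
  motion:
    - {"dx": 0,"dy": 0,"dz": 0,"rx": 0,"ry": 0,"rz": 0}
    - {"dx": 0,"dy": 0,"dz": 0,"rx": 0,"ry": 0,"rz": 0}

```text
t: 2.38
ee_pos: [0.5401, 0.1511, 0.1738]
orientation: [3.138, -0.0, 1.614]
ft_force: [-0.2, 0.5, 0.5]
width: 0.501
finger_force: 0.0
```

>>> drive_tool:
  motion:
    - {"dx": 0.037,"dy": -0.153,"dz": 0,"rx": 0,"ry": 0,"rz": -0.004}
    - {"dx": 0,"dy": 0,"dz": -0.15,"rx": 0,"ry": 0,"rz": 0}
    - {"dx": 0,"dy": 0,"dz": -0.1,"rx": 0,"ry": 0,"rz": 0}
    - {"dx": 0,"dy": 0,"dz": 0,"rx": 0,"ry": 0,"rz": 0}

```text
t: 2.88
ee_pos: [0.5503, 0.1051, 0.0973]
orientation: [3.141, 0.0, 1.606]
ft_force: [0.4, 0.6, -0.2]
width: 0.499
finger_force: 0.0
```

```bash
python3 - <<'E'
from h import *
a=[]
for n,sl in [("scene",(slice(160,250),slice(200,320))),("top",(slice(190,285),slice(205,325)))]:
    c,p,R,t,f=cam(n); a.append(cv2.resize(p[sl],(400,300),interpolation=cv2.INTER_CUBIC))
cv2.imwrite("pics/g1.png",np.hstack(a)); s=r.sense(); print(s["ee_pos"],s["orientation"])
E
```

```text
[0.55216538 0.10523549 0.09972378] [3.13611960e+00 1.50378820e-04 1.60624001e+00]
```

View pics/g1.png

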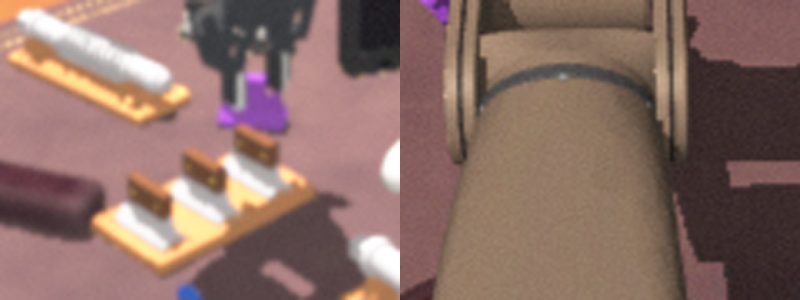

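The gripper hovers over the rear leaf, with the fingers at about (235,95) and (270,75) in the crop and the leaf grip at (255,145). The purple look-alike lies further off, so I descend and grip.

>>> drive_tool:
  motion:
    - {"dx": 0,"dy": 0,"dz": -0.15,"rx": 0,"ry": 0,"rz": 0}
    - {"dx": 0,"dy": 0,"dz": -0.07,"rx": 0,"ry": 0,"rz": 0}
    - {"dx": 0,"dy": 0,"dz": 0,"rx": 0,"ry": 0,"rz": 0}

```text
t: 3.35
ee_pos: [0.5505, 0.1052, 0.0314]
orientation: [3.141, 0.0, 1.606]
ft_force: [0.5, 0.9, 0.2]
width: 0.499
finger_force: 0.0
```

>>> drive_tool:
  motion:
    - {"dx": 0,"dy": 0,"dz": 0,"rx": 0,"ry": 0,"rz": 0}
    - {"dx": 0,"dy": 0,"dz": 0,"rx": 0,"ry": 0,"rz": 0}
    - {"dx": 0,"dy": 0,"dz": 0,"rx": 0,"ry": 0,"rz": 0}
    - {"dx": 0,"dy": 0,"dz": 0,"rx": 0,"ry": 0,"rz": 0}
  gripper: 1
  force: 50

```text
t: 3.85
ee_pos: [0.5517, 0.1051, 0.0325]
orientation: [3.137, -0.0, 1.606]
ft_force: [0.9, 1.0, 6.8]
width: 0.131
finger_force: 52.2
```

>>> drive_tool:
  motion:
    - {"dx": 0,"dy": 0,"dz": 0.08,"rx": 0,"ry": 0,"rz": 0}
    - {"dx": 0,"dy": 0,"dz": 0.12,"rx": 0,"ry": 0,"rz": 0}
    - {"dx": 0,"dy": -0.06,"dz": 0.13,"rx": 0,"ry": 0,"rz": 0}
    - {"dx": -0.03,"dy": -0.16,"dz": 0,"rx": 0,"ry": 0,"rz": 0}
    - {"dx": -0.03,"dy": -0.19,"dz": 0,"rx": 0,"ry": 0,"rz": -0.02}

```text
t: 4.47
ee_pos: [0.5314, -0.0186, 0.1299]
orientation: [3.141, 0.0, 1.567]
ft_force: [0.3, -0.8, -1.5]
width: 0.128
finger_force: 51.5
```

>>> drive_tool:
  motion:
    - {"dx": -0.03,"dy": -0.19,"dz": 0,"rx": 0,"ry": 0,"rz": -0.017}
    - {"dx": -0.02,"dy": -0.19,"dz": 0,"rx": 0,"ry": 0,"rz": 0}
    - {"dx": 0,"dy": -0.13,"dz": 0,"rx": 0,"ry": 0,"rz": 0}
    - {"dx": 0,"dy": 0,"dz": 0,"rx": 0,"ry": 0,"rz": 0}
    - {"dx": 0,"dy": 0,"dz": 0,"rx": 0,"ry": 0,"rz": 0}

```text
t: 5.1
ee_pos: [0.5162, -0.1704, 0.1287]
orientation: [-3.14, -0.001, 1.532]
ft_force: [0.7, 0.2, -1.5]
width: 0.131
finger_force: 51.5
```

>>> drive_tool:
  motion:
    - {"dx": 0,"dy": 0,"dz": 0,"rx": 0,"ry": 0,"rz": 0}

```text
t: 5.22
ee_pos: [0.5165, -0.1697, 0.129]
orientation: [-3.141, -0.001, 1.533]
ft_force: [-0.3, 0.6, -1.6]
width: 0.135
finger_force: 51.5
```

>>> drive_tool:
  motion:
    - {"dx": 0.003,"dy": -0.013,"dz": -0.1,"rx": 0,"ry": 0,"rz": 0}
    - {"dx": 0,"dy": 0,"dz": -0.06,"rx": 0,"ry": 0,"rz": 0}
    - {"dx": 0,"dy": 0,"dz": 0,"rx": 0,"ry": 0,"rz": 0}

```text
t: 5.6
ee_pos: [0.517, -0.1738, 0.0801]
orientation: [-3.139, -0.001, 1.533]
ft_force: [0.3, -0.8, -0.2]
width: 0.13
finger_force: 51.4
```

>>> drive_tool:
  motion:
    - {"dx": 0,"dy": 0,"dz": -0.005,"rx": 0,"ry": 0,"rz": 0}
    - {"dx": 0,"dy": 0,"dz": 0,"rx": 0,"ry": 0,"rz": 0}

```text
t: 5.85
ee_pos: [0.5179, -0.1749, 0.0804]
orientation: [3.141, 0.0, 1.532]
ft_force: [0.0, 0.8, -0.0]
width: 0.131
finger_force: 51.4
```

>>> drive_tool:
  motion:
    - {"dx": 0,"dy": 0,"dz": -0.004,"rx": 0,"ry": 0,"rz": 0}
    - {"dx": 0,"dy": 0,"dz": 0,"rx": 0,"ry": 0,"rz": 0}

```text
t: 6.1
ee_pos: [0.5177, -0.175, 0.0788]
orientation: [3.141, 0.0, 1.532]
ft_force: [1.1, 0.0, -1.6]
width: 0.133
finger_force: 51.4
```

>>> drive_tool:
  motion:
    - {"dx": 0,"dy": 0,"dz": -0.004,"rx": 0,"ry": 0,"rz": 0}
    - {"dx": 0,"dy": 0,"dz": 0,"rx": 0,"ry": 0,"rz": 0}

```text
t: 6.35
ee_pos: [0.5177, -0.1751, 0.0774]
orientation: [3.141, 0.0, 1.532]
ft_force: [0.5, -0.4, -1.4]
width: 0.125
finger_force: 51.4
```

>>> drive_tool:
  motion:
    - {"dx": 0,"dy": 0,"dz": -0.004,"rx": 0,"ry": 0,"rz": 0}
    - {"dx": 0,"dy": 0,"dz": 0,"rx": 0,"ry": 0,"rz": 0}

```text
t: 6.6
ee_pos: [0.5181, -0.1754, 0.0765]
orientation: [3.141, 0.001, 1.532]
ft_force: [0.8, -1.2, -0.2]
width: 0.131
finger_force: 51.5
```

>>> drive_tool:
  motion:
    - {"dx": 0,"dy": 0,"dz": -0.003,"rx": 0,"ry": 0,"rz": 0}
    - {"dx": 0,"dy": 0,"dz": 0,"rx": 0,"ry": 0,"rz": 0}

```text
t: 6.85
ee_pos: [0.5183, -0.1756, 0.0759]
orientation: [3.14, 0.001, 1.532]
ft_force: [0.8, -2.6, 0.8]
width: 0.129
finger_force: 51.7
```

>>> drive_tool:
  motion:
    - {"dx": 0,"dy": 0,"dz": -0.002,"rx": 0,"ry": 0,"rz": 0}
    - {"dx": 0,"dy": 0,"dz": 0,"rx": 0,"ry": 0,"rz": 0}

```text
t: 7.1
ee_pos: [0.5184, -0.1757, 0.0755]
orientation: [3.14, 0.002, 1.532]
ft_force: [1.0, -4.0, 3.1]
width: 0.136
finger_force: 52.0
```

>>> drive_tool:
  motion:
    - {"dx": 0,"dy": 0,"dz": -0.002,"rx": 0,"ry": 0,"rz": 0}
    - {"dx": 0,"dy": 0,"dz": 0,"rx": 0,"ry": 0,"rz": 0}

```text
t: 7.35
ee_pos: [0.5185, -0.1758, 0.075]
orientation: [3.139, 0.002, 1.532]
ft_force: [1.3, -5.4, 5.3]
width: 0.133
finger_force: 52.3
```

>>> drive_tool:
  motion:
    - {"dx": 0,"dy": -0.003,"dz": 0,"rx": 0,"ry": 0,"rz": 0}
    - {"dx": 0,"dy": 0,"dz": 0,"rx": 0,"ry": 0,"rz": 0}

```text
t: 7.6
ee_pos: [0.5184, -0.1761, 0.0745]
orientation: [3.14, 0.001, 1.532]
ft_force: [2.2, -4.4, 4.6]
width: 0.129
finger_force: 52.2
```

>>> drive_tool:
  motion:
    - {"dx": 0,"dy": -0.003,"dz": 0,"rx": 0,"ry": 0,"rz": 0}
    - {"dx": 0,"dy": 0,"dz": 0,"rx": 0,"ry": 0,"rz": 0}

```text
t: 7.85
ee_pos: [0.5178, -0.1766, 0.074]
orientation: [3.141, -0.0, 1.532]
ft_force: [3.2, -3.7, 3.0]
width: 0.135
finger_force: 52.0
```

>>> drive_tool:
  motion:
    - {"dx": 0,"dy": -0.003,"dz": 0,"rx": 0,"ry": 0,"rz": 0}
    - {"dx": 0,"dy": 0,"dz": 0,"rx": 0,"ry": 0,"rz": 0}

```text
t: 8.1
ee_pos: [0.5171, -0.1772, 0.0735]
orientation: [-3.14, -0.001, 1.532]
ft_force: [3.2, -2.4, 1.0]
width: 0.132
finger_force: 51.8
```

>>> drive_tool:
  motion:
    - {"dx": 0,"dy": -0.003,"dz": -0.003,"rx": 0,"ry": 0,"rz": 0}
    - {"dx": 0,"dy": 0,"dz": 0,"rx": 0,"ry": 0,"rz": 0}

```text
t: 8.35
ee_pos: [0.5172, -0.1775, 0.0733]
orientation: [-3.14, -0.002, 1.532]
ft_force: [1.5, 1.1, 5.0]
width: 0.131
finger_force: 52.4
```

>>> drive_tool:
  motion:
    - {"dx": 0,"dy": -0.003,"dz": -0.003,"rx": 0,"ry": 0,"rz": 0}
    - {"dx": 0,"dy": 0,"dz": 0,"rx": 0,"ry": 0,"rz": 0}

```text
t: 8.6
ee_pos: [0.5176, -0.178, 0.0729]
orientation: [-3.14, -0.003, 1.532]
ft_force: [1.1, 2.4, 7.7]
width: 0.13
finger_force: 52.9
```

>>> drive_tool:
  motion:
    - {"dx": 0,"dy": 0,"dz": -0.003,"rx": 0,"ry": 0,"rz": 0}
    - {"dx": 0,"dy": 0,"dz": 0,"rx": 0,"ry": 0,"rz": 0}

```text
t: 8.85
ee_pos: [0.518, -0.1782, 0.0727]
orientation: [-3.141, -0.003, 1.532]
ft_force: [1.9, 2.4, 9.7]
width: 0.131
finger_force: 53.1
```

>>> drive_tool:
  motion:
    - {"dx": 0.002,"dy": -0.003,"dz": 0.003,"rx": 0,"ry": 0,"rz": 0}
    - {"dx": 0,"dy": 0,"dz": 0,"rx": 0,"ry": 0,"rz": 0}

```text
t: 9.1
ee_pos: [0.5181, -0.1786, 0.0727]
orientation: [-3.14, -0.004, 1.532]
ft_force: [1.1, 3.2, 6.8]
width: 0.127
finger_force: 52.4
```

>>> drive_tool:
  motion:
    - {"dx": 0,"dy": -0.003,"dz": 0,"rx": 0,"ry": 0,"rz": 0}
    - {"dx": 0,"dy": 0,"dz": 0,"rx": 0,"ry": 0,"rz": 0}

```text
t: 9.35
ee_pos: [0.5182, -0.179, 0.0726]
orientation: [-3.14, -0.005, 1.531]
ft_force: [1.8, 4.0, 6.7]
width: 0.128
finger_force: 52.6
```

>>> drive_tool:
  motion:
    - {"dx": 0,"dy": 0,"dz": 0,"rx": 0,"ry": 0,"rz": 0}
    - {"dx": 0,"dy": 0,"dz": 0,"rx": 0,"ry": 0,"rz": 0}

```text
t: 9.6
ee_pos: [0.5182, -0.179, 0.0726]
orientation: [-3.14, -0.005, 1.531]
ft_force: [2.4, 2.9, 7.1]
width: 0.13
finger_force: 52.6
```

>>> drive_tool:
  motion:
    - {"dx": 0,"dy": -0.004,"dz": 0,"rx": 0,"ry": 0,"rz": 0}
    - {"dx": 0,"dy": 0,"dz": 0,"rx": 0,"ry": 0,"rz": 0}

```text
t: 9.85
ee_pos: [0.5182, -0.1791, 0.0726]
orientation: [-3.14, -0.007, 1.531]
ft_force: [2.8, 8.1, 8.1]
width: 0.132
finger_force: 52.8
```

>>> drive_tool:
  motion:
    - {"dx": 0,"dy": -0.004,"dz": 0,"rx": 0,"ry": 0,"rz": 0}
    - {"dx": 0,"dy": 0,"dz": 0,"rx": 0,"ry": 0,"rz": 0}

```text
t: 10.1
ee_pos: [0.5181, -0.1793, 0.0727]
orientation: [-3.14, -0.01, 1.531]
ft_force: [1.9, 10.0, 9.5]
width: 0.13
finger_force: 53.0
```

>>> drive_tool:
  motion:
    - {"dx": 0,"dy": -0.004,"dz": 0,"rx": 0,"ry": 0,"rz": 0}
    - {"dx": 0,"dy": 0,"dz": 0,"rx": 0,"ry": 0,"rz": 0}

```text
t: 10.35
ee_pos: [0.5181, -0.1794, 0.0727]
orientation: [-3.139, -0.012, 1.53]
ft_force: [2.3, 14.3, 10.2]
width: 0.131
finger_force: 53.2
```

>>> drive_tool:
  motion:
    - {"dx": 0,"dy": 0.008,"dz": 0,"rx": 0,"ry": 0,"rz": 0}
    - {"dx": 0,"dy": 0.009,"dz": 0,"rx": 0,"ry": 0,"rz": 0}
    - {"dx": 0,"dy": 0,"dz": 0,"rx": 0,"ry": 0,"rz": 0}

```text
t: 10.72
ee_pos: [0.5182, -0.1788, 0.0726]
orientation: [-3.141, -0.002, 1.532]
ft_force: [2.0, 0.7, 5.5]
width: 0.131
finger_force: 52.4
```

>>> drive_tool:
  motion:
    - {"dx": 0.004,"dy": 0,"dz": 0,"rx": 0,"ry": 0,"rz": 0}
    - {"dx": 0,"dy": 0,"dz": 0,"rx": 0,"ry": 0,"rz": 0}
    - {"dx": 0,"dy": 0,"dz": 0,"rx": 0,"ry": 0,"rz": 0}

```text
t: 11.1
ee_pos: [0.5187, -0.1788, 0.0723]
orientation: [-3.139, -0.003, 1.532]
ft_force: [0.5, 1.3, 7.3]
width: 0.126
finger_force: 52.5
```

>>> drive_tool:
  motion:
    - {"dx": 0.004,"dy": 0,"dz": 0,"rx": 0,"ry": 0,"rz": 0}
    - {"dx": 0,"dy": 0,"dz": 0,"rx": 0,"ry": 0,"rz": 0}
    - {"dx": 0,"dy": 0,"dz": 0,"rx": 0,"ry": 0,"rz": 0}

```text
t: 11.48
ee_pos: [0.5194, -0.1788, 0.072]
orientation: [-3.138, -0.003, 1.532]
ft_force: [-0.4, 0.7, 5.7]
width: 0.132
finger_force: 52.6
```

>>> drive_tool:
  motion:
    - {"dx": 0.004,"dy": 0,"dz": 0,"rx": 0,"ry": 0,"rz": 0}
    - {"dx": 0,"dy": 0,"dz": 0,"rx": 0,"ry": 0,"rz": 0}
    - {"dx": 0,"dy": 0,"dz": 0,"rx": 0,"ry": 0,"rz": 0}

```text
t: 11.85
ee_pos: [0.5196, -0.1788, 0.072]
orientation: [-3.135, -0.003, 1.532]
ft_force: [-2.7, 0.3, 7.9]
width: 0.129
finger_force: 52.8
```

>>> drive_tool:
  motion:
    - {"dx": 0.003,"dy": 0,"dz": 0,"rx": 0,"ry": 0,"rz": 0}
    - {"dx": 0,"dy": 0,"dz": 0,"rx": 0,"ry": 0,"rz": 0}
    - {"dx": 0,"dy": 0,"dz": 0,"rx": 0,"ry": 0,"rz": 0}

```text
t: 12.22
ee_pos: [0.5198, -0.1787, 0.072]
orientation: [-3.132, -0.003, 1.532]
ft_force: [-5.1, 1.1, 9.9]
width: 0.132
finger_force: 53.1
```

>>> drive_tool:
  motion:
    - {"dx": -0.006,"dy": 0,"dz": 0.001,"rx": 0,"ry": 0,"rz": 0}
    - {"dx": 0,"dy": 0,"dz": 0,"rx": 0,"ry": 0,"rz": 0}
    - {"dx": 0,"dy": 0,"dz": 0,"rx": 0,"ry": 0,"rz": 0}

```text
t: 12.6
ee_pos: [0.5195, -0.1788, 0.072]
orientation: [-3.137, -0.003, 1.532]
ft_force: [-1.5, 1.5, 5.2]
width: 0.131
finger_force: 52.4
```

>>> drive_tool:
  motion:
    - {"dx": 0,"dy": 0,"dz": 0,"rx": 0,"ry": 0,"rz": 0}
    - {"dx": 0,"dy": 0,"dz": 0,"rx": 0,"ry": 0,"rz": 0}
    - {"dx": 0,"dy": 0,"dz": 0,"rx": 0,"ry": 0,"rz": 0}
    - {"dx": 0,"dy": 0,"dz": 0,"rx": 0,"ry": 0,"rz": 0}
  gripper: 0

```text
t: 13.1
ee_pos: [0.5207, -0.1796, 0.0723]
orientation: [-3.141, -0.0, 1.532]
ft_force: [-0.6, 0.4, -0.2]
width: 0.5
finger_force: 0.0
```

>>> drive_tool:
  motion:
    - {"dx": 0,"dy": 0,"dz": 0.05,"rx": 0,"ry": 0,"rz": 0}
    - {"dx": 0,"dy": 0,"dz": 0.1,"rx": 0,"ry": 0,"rz": 0}
    - {"dx": 0,"dy": 0,"dz": 0.2,"rx": 0,"ry": 0,"rz": 0}
    - {"dx": 0,"dy": 0,"dz": 0.2,"rx": 0,"ry": 0,"rz": 0}

```text
t: 13.6
ee_pos: [0.5207, -0.1796, 0.2402]
orientation: [3.141, 0.0, 1.532]
ft_force: [0.8, 0.1, -0.2]
width: 0.503
finger_force: 0.0
```

>>> drive_tool:
  motion:
    - {"dx": -0.1,"dy": 0.18,"dz": 0,"rx": 0,"ry": 0,"rz": 0}
    - {"dx": -0.1,"dy": 0.18,"dz": 0,"rx": 0,"ry": 0,"rz": 0}
    - {"dx": -0.05,"dy": 0.2,"dz": 0,"rx": 0,"ry": 0,"rz": 0}
    - {"dx": 0,"dy": 0.2,"dz": 0,"rx": 0,"ry": 0,"rz": 0}
    - {"dx": 0,"dy": 0.2,"dz": 0,"rx": 0,"ry": 0,"rz": 0}

```text
t: 14.22
ee_pos: [0.4457, 0.11, 0.2394]
orientation: [3.138, -0.0, 1.531]
ft_force: [1.5, -0.7, 0.1]
width: 0.498
finger_force: 0.0
```

>>> drive_tool:
  motion:
    - {"dx": 0,"dy": 0.2,"dz": 0,"rx": 0,"ry": 0,"rz": 0}
    - {"dx": 0,"dy": 0.2,"dz": 0,"rx": 0,"ry": 0,"rz": 0}
    - {"dx": 0,"dy": 0,"dz": 0,"rx": 0,"ry": 0,"rz": 0}

```text
t: 14.6
ee_pos: [0.4453, 0.2318, 0.2389]
orientation: [3.14, -0.001, 1.538]
ft_force: [0.2, -0.3, 0.7]
width: 0.499
finger_force: 0.0
```

```bash
python3 - <<'E'
from h import *
a=[]
for n,sl in [("scene",(slice(210,300),slice(290,410))),("top",(slice(185,275),slice(320,440)))]:
    c,p,R,t,f=cam(n); a.append(cv2.resize(p[sl],(400,300),interpolation=cv2.INTER_CUBIC))
    C=np.array([.5185,-.1734,0]);ya=-.0388
    for dz in (0,.004):
      for y in (-.03,.03):  # grip/foot reference: leaf grip top at z .0452+.054, ends +-25
        P=C+np.array([-np.sin(ya)*(y*25/30-.005),np.cos(ya)*(y*25/30-.005),.0992+dz]); print(n,dz,y,np.round(proj(c,R,t,f,P),1), "crop",np.round((np.array(proj(c,R,t,f,P))-[sl[1].start,sl[0].start])*400/120,0))
cv2.imwrite("pics/g2.png",np.hstack(a))
E
```

```text
scene 0 -0.03 [348.4 239. ] crop [195.  97.]
scene 0 0.03 [334.1 230.2] crop [147.  67.]
scene 0.004 -0.03 [348.6 237.7] crop [195.  92.]
scene 0.004 0.03 [334.2 228.8] crop [147.  63.]
top 0 -0.03 [399.8 221.8] crop [266. 123.]
top 0 0.03 [377.3 221.2] crop [191. 121.]
top 0.004 -0.03 [400.3 221.5] crop [268. 122.]
top 0.004 0.03 [377.7 220.9] crop [192. 120.]
```

View pics/g2.png

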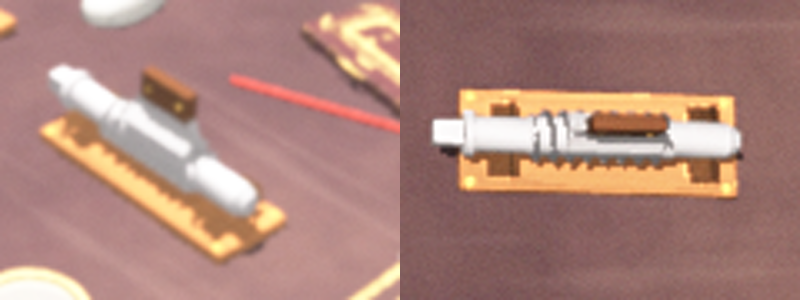

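The leaf sits upright in the thread: its foot spans x 570–672 in the right-hand crop, about 5 mm off mid-length. The grip is within a few pixels of where I predicted it for fully home, and too coarse to settle the height alone. The force feel does settle it:
- **Height:** the tool bottomed at 0.0720 m, against 0.0714 m expected for fully home and about 0.076 m for a leaf that does not fit.
- **Lock along the axis:** it held against a 14 N sideways push after a small free play.

The other two leaves were never touched, so I'm handing the job in.

```bash
python3 -c "
from bench import r
print(r.close_job())"
```

```text
the job is handed in; nothing more can be done
None
```

The first leaf I tried, from the rack pocket farthest from the robot, dropped home and is left upright in the right-hand spindle; I judged the fit by height and force. I left the other two in the rack without trying them; the job is handed in, but no verdict came back.

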